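# Hold the recessed reset button of a controller with a stylus

## Task

Lift the loose blue service cover off the controller and lay it flat, ridge up, in the steel parts tray. Then take the yellow stylus out of the tool stand, reach its tip down through the red-ringed round aperture in the opened service well, press the recessed red button all the way in, and finish while still holding it down with the gripped stylus. Leave the other tools and everything else on the bench where they are.

Things in the scene. Friction and masses are not known exactly. Their poses are not given: they have to be found in the camera images.
- controller: White controller on a DIN rail on a fixed aluminium plate (150 x 230 mm). Origin: centre of the plate's underside; z up, y along its length, x across. Middle deck 76 (x) x 170 (y) mm, top 66 mm above the bench; lower terminal strips (52 mm high) on both long sides, to x = +-55. In the deck an open service well 46 x 56 mm, 10 mm deep, centred at y = +30 mm; display at the -y end
- aperture (a point): Mouth centre of the round red-ringed aperture in the floor of the service well, 56 mm above the bench, at x = 0, y = +20 mm in the controller's frame (same axes). A straight upright bore, 14 mm diameter, 2 mm chamfer. In it the red button's top (11 mm diameter) is 18 mm below the mouth when not pressed. Hidden under the cover at first
- reset_button (a joint): Travel of the recessed red button: 0 released, 0.005 m all the way in (straight down). It springs back: about 2 N starts it, 4.5 N holds it fully down
- cover_ridge (a point): Centre of the finger ridge, 12 (x) x 40 (y) x 18 mm high, of the dark blue cover (35 g), at first lying loose over the well, axes as the controller's. The ridge stands on a flange 60 x 70 x 4 mm with an 8 mm deep hollow skirt (42 x 52 mm) below. Point 9 mm above the flange's upper face, 21 mm above the skirt's underside; at first 79 mm above the bench
- cover: The same service cover; origin at the centre of the skirt's underside, z up towards the ridge
- parts_tray: Open steel tray, 150 (x) x 180 (y) mm outside, 14 mm high, walls and floor 3 mm thick, fixed, empty. Origin: centre of its underside
- tool_stand: Wooden block, 150 (x) x 50 (y) x 62 mm high, fixed, with three upright 8 mm holes in a row along its x axis at x = -45, 0 and +45 mm, each holding an upright tool: the yellow stylus and the two screwdrivers, in any order. Origin: centre of its underside
- stylus_handle (a point): Centre of the round yellow handle (13 mm diameter, 70 mm long, black ends) of the stylus, 30 g. Its lower end rests on the tool stand's top; below it a black shaft, 6 mm diameter, 60 mm long. Point 35 mm above the handle's lower end, 95 mm above the shaft's tip, at first 97 mm above the bench; z from tip to handle
- stylus_tip (a point): Centre of the flat lower end of the stylus's shaft, 95 mm below the handle's centre; at first 2 mm above the bench, in the stand
- stylus: The same stylus; origin at its tip, z towards the handle
- red_driver (a point): Centre of the red handle (18 mm diameter, 78 mm long) of a screwdriver standing in the tool stand; to be left there
- blue_driver (a point): Centre of the blue handle (18 mm diameter, 78 mm long) of a screwdriver standing in the tool stand; to be left there
- multimeter: Handheld multimeter lying face up, 85 x 180 x 40 mm; bystander
- circuit_board: Green circuit board on short feet, 105 x 165 x 22 mm; bystander
- solder_reel: Reel of solder, 62 mm diameter, 38 mm high; bystander
- bottle: White bottle with red cap, 46 mm diameter, 115 mm high; bystander
- side_cutters: Side cutters with red grips, lying flat, 110 x 65 x 12 mm; bystander
Things that resemble listed ones, but are neither listed nor needed, are in the scene too. Of the things that look like the cover, the larger one is meant. There is more than one size of the parts_tray; the one meant has the size given above.

How it is judged:
By the outcome, as a careful person would: the job done as asked, in the order asked, and still so for the second after the job is handed in, while the arm keeps its last pose, push and grip.
It also fails if it takes over 64 s, if anything falls off the work surface, if the arm or the gripper's body presses on something with over 40 N, if the wrist force passes 120 N, or if a joint passes its speed limit or range.

## Robot

A 7-joint arm with a two-finger parallel gripper is mounted at the origin on the work surface. World frame = base frame: x ahead of the robot, y to its left, z up, the work surface at z = 0. Lengths are in m, angles in rad, forces in N, time in s.
With the tool pointing down it reaches from about 0.425 to 0.925 m from the base axis. Payload 6.8 kg.
Tool frame: the origin (TCP) lies at the very end of the fingers, on their centre line; the grasp point (between the pads) lies 19 mm behind it; y points along the fingers, x is the direction in which the jaws open and shut, and the axes are right-handed (so a half turn about y gives the same grasp; the last joint's range is limited). The gripper opens to 85 mm and grips with 20 to 120 N. Pads are 22 mm wide; open, the fingers measure 114 mm over their backs; the gripper's body (76 mm by 85 mm) begins 54 mm behind the grasp point. The pads swing forward as they close: fully open they stand 13 mm farther back than shut.
Start: joints at [1.232, 0.477, 0.022, 1.555, -0.011, 1.109, -0.083], TCP at [0.154, -0.657, 0.206] pointing down, gripper open.
Joint ranges: [-2.96, 2.96], [-0.34, 2.1], [-1.41, 1.46], [0.24, 2.44], [-1.37, 4.51], [0.17, 1.92], [-2.96, 2.96]. Speed limits (rad/s): [2.39, 2.39, 3.14, 3.14, 3.14, 3.14, 3.14].

## Interface

Orientations are given as a rotation vector (axis times angle).
In Python, from bench import r, imaging gives the robot as it stands.
- The arm moves only by the shell command python3 -m jog 'ROWS' [FORCE]. ROWS is text: rows parted by semicolons, each of 7 numbers parted by spaces: the turn, a rotation vector about the tool's x, y, z in degrees, then the shift along the tool's x, y, z in mm, then the opening, from 0 (shut) to 1 (fully open). A call has exactly 5 rows; each row shifts and turns the commanded pose from where the row before left it, along the tool's axes as they then stand; what a row does not reach is not made up. A row lasts 1/12 s, in which the tool goes at most 41.7 mm and 7.16 degrees, less where a joint would pass 70% of its speed; a pose out of reach is approached as far as the arm can. A call with a gripper value outside its range is refused whole. The fingers move at their own pace and stop on an object; FORCE is the grip in N (left out, the last holds). Time passes only in rows, so rows that do not move let the fingers close, or fill a call up. It gives the time, the measured TCP pose, the force and the opening at its end, in the units of the state.
- r.get_obs(): the state, without advancing time (a new reading comes with each control period).
- imaging.grab_frame(name): name is "side" or "top"; returns a dict with "color" (400x640x3 uint8, red, green, blue), "z_map" (400x640 float32, m along the optical axis (not along the pixel's ray), 0 where there is no reading), "fx", "fy", "cx", "cy" (pixels), "world_to_cam" (4x4, takes a point from world to camera coordinates). Camera axes: x right, y up, looking along -z (the intrinsics and any distortion apply to the point x, -y, -z); pixel columns grow to the right and rows downward; lengths in m; the calibration is good to about 2 mm. A picture is of the moment at which its call begins.
- r.hand_in(): hands the job in, once; it reports no verdict.
The state is a dict: "clock": time; "joints": joint angles; "qvel": joint speeds; "tau": joint torques, N m; "tcp_pos": TCP position; "orientation": TCP orientation; "contact_force": force on the tool from outside, world axes, zero at the start; "moment": the same for the moment, N m; "grip_width": finger opening in m.
Only numpy, scipy, OpenCV 4.12 (cv2) and the standard library are available. Lean on these libraries where they do the work, as an engineer would, in place of code of your own. Each camera call takes 0.05 s, during which the arm holds its last target.

## Working session

There is one attempt and no reset: what is moved stays moved. The work goes in short steps, Python scripts to look and compute and a shell command to move; the robot and the scene stay as the last step left them, time stands still between calls to the robot, and variables do not carry over. Pictures are saved under pics/ and viewed, and the job is handed in when it is done.

```bash
ls; mkdir -p pics
python3 - <<'E'
from bench import r, imaging
import cv2,numpy as np
o=r.get_obs()
for k,v in o.items(): print(k,np.round(v,4))
for n in("side","top"):
    f=imaging.grab_frame(n)
    cv2.imwrite(f"pics/{n}0.png",cv2.cvtColor(f["color"],cv2.COLOR_RGB2BGR))
    print(n,f["fx"],f["fy"],f["cx"],f["cy"],np.round(f["world_to_cam"],4).tolist(),[k for k in f])
E
```

```text
pics
clock 0.0
joints [ 1.2319  0.4778  0.0223  1.5564 -0.0115  1.1093 -0.0831]
qvel [ 0.0003  0.0003  0.0015  0.0005  0.0011 -0.0009  0.0011]
tau [-1.00000e-04 -5.96443e+01  1.60790e+00 -2.81198e+01  1.25000e-02
  9.30000e-03  0.00000e+00]
tcp_pos [ 0.1542 -0.6565  0.2047]
orientation [-1.3085  1.0386 -1.0361]
contact_force [0.4629 0.2896 0.5919]
moment [ 0.0439 -0.0083  0.0086]
grip_width 0.0854
side 421.58528608626136 421.58528608626136 312.9385957717497 200.97460791354007 [[-0.9837, -0.18, 0.0001, 0.5364], [0.1345, -0.7348, 0.6648, -0.1363], [-0.1196, 0.6539, 0.7471, -0.9338], [0.0, 0.0, 0.0, 1.0]] ['color', 'z_map', 'fx', 'fy', 'cx', 'cy', 'world_to_cam']
top 408.21959725447346 408.21959725447346 320.21500881051355 190.01109707888466 [[0.0767, -0.997, -0.0045, -0.0265], [0.9718, 0.0738, 0.224, -0.5796], [-0.2231, -0.0215, 0.9746, -1.1381], [0.0, 0.0, 0.0, 1.0]] ['color', 'z_map', 'fx', 'fy', 'cx', 'cy', 'world_to_cam']
```

View pics/side0.png

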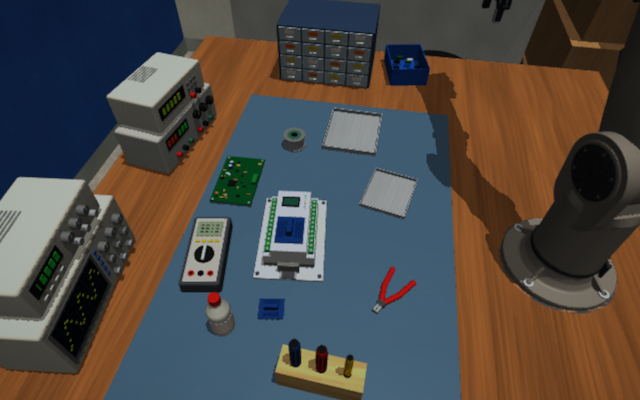

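View pics/top0.png

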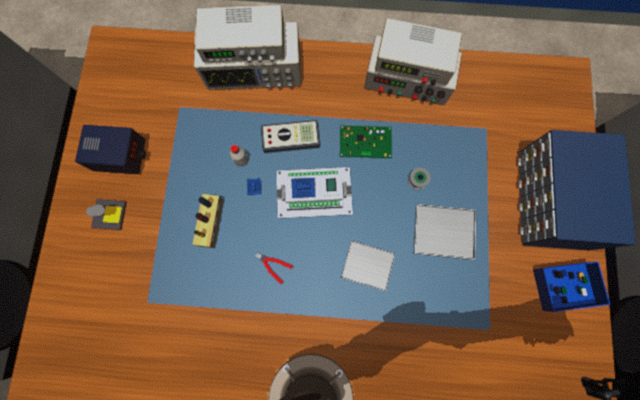

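```bash
cat > h.py <<'E'
import numpy as np,cv2
from bench import r, imaging
def grab(n,save=None,crop=None,scale=4):
    f=imaging.grab_frame(n)
    if save:
        im=cv2.cvtColor(f["color"],cv2.COLOR_RGB2BGR)
        if crop: 
            a,b,c,d=crop; im=cv2.resize(im[b:d,a:c],None,fx=scale,fy=scale,interpolation=cv2.INTER_CUBIC)
        cv2.imwrite("pics/"+save,im)
    return f
def ray(f,u,v):
    W=np.linalg.inv(f["world_to_cam"])
    d=np.array([(u-f["cx"])/f["fx"],-(v-f["cy"])/f["fy"],-1.0])
    return W[:3,3],W[:3,:3]@d
def onz(f,u,v,z):
    o,d=ray(f,u,v); return o+d*(z-o[2])/d[2]
def cloud(f):
    W=np.linalg.inv(f["world_to_cam"]);z=f["z_map"];v,u=np.mgrid[:400,:640]
    p=np.stack([(u-f["cx"])/f["fx"]*z,-(v-f["cy"])/f["fy"]*z,-z],-1)
    p=p@W[:3,:3].T+W[:3,3]; p[z==0]=np.nan; return p
def proj(f,p):
    q=f["world_to_cam"][:3,:3]@np.array(p)+f["world_to_cam"][:3,3]
    return f["cx"]+f["fx"]*q[0]/-q[2], f["cy"]-f["fy"]*q[1]/-q[2]
def rect(p):
    c,s,a=cv2.minAreaRect(np.float32(p)*1000); return np.round(c,1),np.round(s,1),round(a,1)
E
python3 - <<'E'
from h import *
cv2.imwrite
for n,crops in(("top",{"ctrl":(225,110,385,230),"stand":(180,170,300,290),"tray":(330,190,490,300)}),("side",{"ctrl":(170,180,350,300),"stand":(250,290,400,400),"tray":(310,90,430,230)})):
    f=imaging.grab_frame(n); im=cv2.cvtColor(f["color"],cv2.COLOR_RGB2BGR)
    for k,(a,b,c,d) in crops.items(): cv2.imwrite(f"pics/{n}_{k}.png",cv2.resize(im[b:d,a:c],None,fx=4,fy=4,interpolation=cv2.INTER_CUBIC))
    p=cloud(f); z=p[...,2]; hsv=cv2.cvtColor(f["color"],cv2.COLOR_RGB2HSV)
    H,S,V=[hsv[...,i].astype(int) for i in range(3)]
    reg=(p[...,0]>.3)&(p[...,0]<1.0)&(abs(p[...,1])<.75)
    def comps(m,name,minA=40):
        k,l,st,_=cv2.connectedComponentsWithStats((m&reg).astype(np.uint8))
        for i in range(1,k):
            if st[i,4]>minA:
                q=p[l==i]; print(n,name,st[i].tolist(),"rect",*rect(q[:,:2]),"z",np.round(np.nanpercentile(q[:,2],[5,50,95])*1000,1))
    comps((S<45)&(V>90),"white")
    comps((H>105)&(H<125)&(S>150),"blue",25)
    comps((H>15)&(H<32)&(S>70)&(z<.2)&(z>.04),"wood/yel",25)
    comps((z>.057)&(z<.078),"z66",25)
    comps((z>.08)&(z<.15),"tall",8)
E
```

```text
top white [195, 20, 88, 49, 2556] rect [960.  287.1] [ 97.  269.6] 5.2 z [152.9 238.2 241.5]
top white [368, 38, 92, 52, 2429] rect [ 955.3 -235.1] [272.1  92.6] 88.6 z [116.4 208.1 211.8]
top white [252, 43, 47, 23, 447] rect [957.2 180.9] [ 69.8 139.7] 13.0 z [149.6 154.  188.1]
top white [262, 120, 57, 29, 927] rect [765.9 129.7] [ 96.2 173.4] 11.0 z [31.5 35.9 41.7]
top white [548, 132, 4, 25, 66] rect [ 729.5 -597.4] [72.   7.2] 0.9 z [176.5 181.7 185.9]
top white [230, 145, 15, 20, 147] rect [683.8 284.5] [72.5 46. ] 40.9 z [40.1 76.6 88.4]
top white [550, 158, 5, 51, 131] rect [ 620.2 -597.1] [  8.3 138.1] 89.8 z [178.  182.1 185.3]
top white [541, 164, 5, 22, 57] rect [ 654.6 -592.8] [60.2 14.4] 1.7 z [133.6 153.3 160.4]
top white [276, 167, 77, 51, 2516] rect [587.2  39.6] [154.3 232.1] 7.2 z [ 1.2 12.7 67.2]
top white [408, 167, 23, 23, 240] rect [ 654.6 -279.8] [72.2 60.9] 10.0 z [ 0.8 35.6 39.7]
top white [542, 189, 6, 22, 59] rect [ 582.9 -592.9] [12.8 58.8] 89.7 z [134.2 154.2 159.5]
top white [534, 192, 5, 22, 42] rect [ 584.4 -593.1] [11.5 60.4] 89.7 z [ 88.6 109.4 11
[... 6747 characters left out ...]
 600.2 -609.9] [323.1 118.7] 21.7 z [ 84.1 116.4 145.2]
side tall [139, 81, 74, 74, 1941] rect [ 943.7 -231. ] [275.   59.9] 76.1 z [ 84.8 114.  146.7]
side tall [0, 197, 127, 162, 4607] rect [925.  275.6] [322.7  92.9] 79.8 z [ 83.7 118.9 146.5]
side tall [285, 216, 8, 18, 107] rect [585.1  67.6] [13.  40.9] 6.8 z [83.4 89.3 91.8]
side tall [206, 292, 21, 25, 367] rect [674.2 277.4] [38.4 30.5] 35.6 z [ 80.7  92.  117.9]
side tall [288, 338, 13, 26, 254] rect [514.8 342.3] [16.9 18.7] 76.7 z [ 86.1 127.8 144. ]
side tall [315, 345, 13, 24, 256] rect [468.6 345. ] [18.6 15.8] 23.9 z [ 86.1 126.1 143.9]
side tall [344, 354, 9, 20, 144] rect [424.5 346.1] [12.5 11.1] 40.1 z [ 83.6 118.2 135.8]
```

```bash
cat >> h.py <<'E'
from scipy.spatial.transform import Rotation as Ro
def goto(x,y,z,yaw,flip=None):
    """target TCP mm; yaw deg of jaw axis; print total shift in tool axes (current & final) and turn"""
    o=r.get_obs(); R=Ro.from_rotvec(o["orientation"]); p=np.array(o["tcp_pos"])*1000
    best=None
    for s in (0,180):
        a=np.radians(yaw+s); X=np.array([np.cos(a),np.sin(a),0]); Y=np.array([0,0,-1.]); Z=np.cross(X,Y)
        T=Ro.from_matrix(np.stack([X,Y,Z],1)); d=(R.inv()*T).as_rotvec(degrees=True)
        if best is None or np.linalg.norm(d)<np.linalg.norm(best[0]): best=(d,T)
    d,T=best; w=np.array([x,y,z])-p
    print("t",round(o["clock"],2),"tcp",np.round(p,1),"turn",np.round(d,2),"shift cur",np.round(R.inv().apply(w),1),"final-axes",np.round(T.inv().apply(w),1),
      "F",np.round(o["contact_force"],1),"w",round(o["grip_width"]*1000,1),"q",np.round(o["joints"],2))
    return d,T
E
python3 -c "
from h import *
print(Ro.from_rotvec(r.get_obs()['orientation']).as_matrix().round(3))
goto(583.5,68,150,7.2)"
```

```text
[[ 0.229 -0.     0.973]
 [-0.973  0.001  0.229]
 [-0.001 -1.    -0.   ]]
t 0.2 tcp [ 154.3 -656.7  205.1] turn [-4.000e-02 -8.398e+01 -6.000e-02] shift cur [-607.3   55.7  583.6] final-axes [516.7  55.1 665.2] F [0.1 0.5 0. ] w 85.5 q [ 1.23  0.48  0.02  1.56 -0.01  1.11 -0.08]
```

```bash
python3 -m jog '0 -3.5 0 -3.5 2 38 0.6;0 -3.5 0 -3.5 2 38 0.6;0 -3.5 0 -3.5 2 38 0.6;0 -3.5 0 -3.5 2 38 0.6;0 -3.5 0 -3.5 2 38 0.6' 40; python3 -m jog '0 -3.5 0 -3.5 2 38 0.6;0 -3.5 0 -3.5 2 38 0.6;0 -3.5 0 -3.5 2 38 0.6;0 -3.5 0 -3.5 2 38 0.6;0 -3.5 0 -3.5 2 38 0.6'; python3 -m jog '0 -3.5 0 -3.5 2 38 0.6;0 -3.5 0 -3.5 2 38 0.6;0 -3.5 0 -3.5 2 38 0.6;0 -3.5 0 -3.5 2 38 0.6;0 -3.5 0 -3.5 2 38 0.6';python3 -m jog '0 -3.5 0 -3.5 2 38 0.6;0 -3.5 0 -3.5 2 38 0.6;0 -3.5 0 -3.5 2 38 0.6;0 -3.5 0 -3.5 2 38 0.6;0 -3.5 0 -3.5 2 38 0.6'
python3 -c "
from h import *
goto(583.5,68,150,7.2)"
```

```text
clock: 0.62
tcp_pos: [0.3276, -0.5745, 0.1954]
orientation: [-1.417, 0.804, -0.804]
contact_force: [0.2, -0.3, 0.5]
grip_width: 0.0516
clock: 1.03
tcp_pos: [0.4664, -0.4444, 0.1855]
orientation: [-1.495, 0.568, -0.568]
contact_force: [1.4, -1.0, 0.5]
grip_width: 0.0509
clock: 1.45
tcp_pos: [0.5596, -0.2787, 0.1755]
orientation: [-1.546, 0.33, -0.33]
contact_force: [0.7, 0.7, -0.8]
grip_width: 0.0512
clock: 1.87
tcp_pos: [0.5986, -0.0926, 0.1655]
orientation: [-1.569, 0.09, -0.091]
contact_force: [1.2, 0.2, -0.2]
grip_width: 0.0514
t 1.87 tcp [598.6 -92.6 165.5] turn [-0.000e+00 -1.381e+01  1.000e-02] shift cur [-33.5  15.5 157.8] final-axes [  5.1  15.5 161.2] F [ 1.2  0.2 -0.2] w 51.4 q [ 0.38  0.44 -0.43  1.74  0.21  1.   -0.25]
```

```bash
python3 -m jog '0 -3.5 0 -3.5 0 40 0.6;0 -3.5 0 -3.5 0 40 0.6;0 -3.5 0 -3.5 0 40 0.6;0 -3.3 0 -3.5 0 40 0.6;0 0 0 0 0 0 0.6'
python3 - <<'E'
from h import *
goto(583.5,68,73,7.2)
f=grab("side","s1.png",(230,160,390,280),5)
f=grab("top","t1.png",(250,140,370,230),6)
E
```

```text
clock: 2.28
tcp_pos: [0.5866, 0.0768, 0.1663]
orientation: [-1.562, -0.109, 0.108]
contact_force: [-0.3, 0.6, -0.2]
grip_width: 0.0513
t 2.28 tcp [586.6  76.8 166.3] turn [-0.33  0.7   0.05] shift cur [-4.3 93.3 -8.8] final-axes [-4.2 93.3 -8.3] F [-0.3  0.6 -0.2] w 51.3 q [ 0.18  0.43 -0.54  1.77  0.25  1.   -0.31]
```

View pics/s1.png

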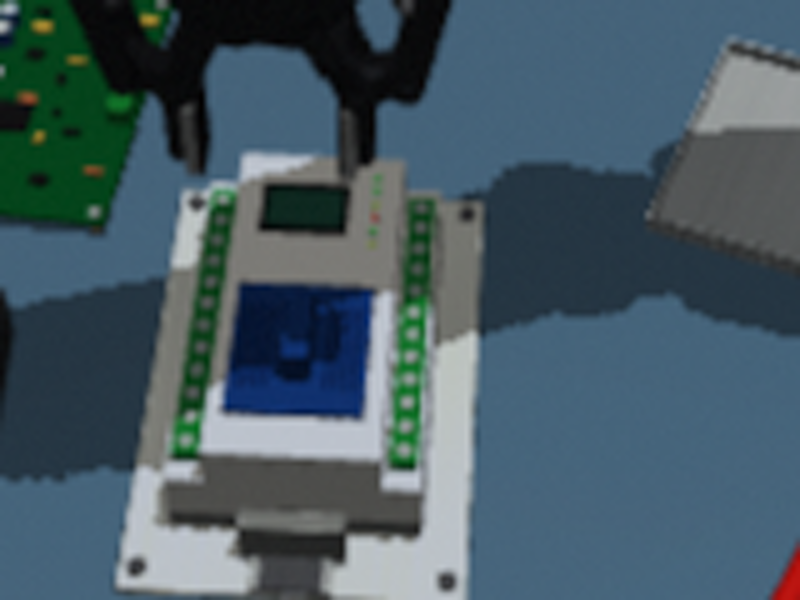

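View pics/top_ctrl.png

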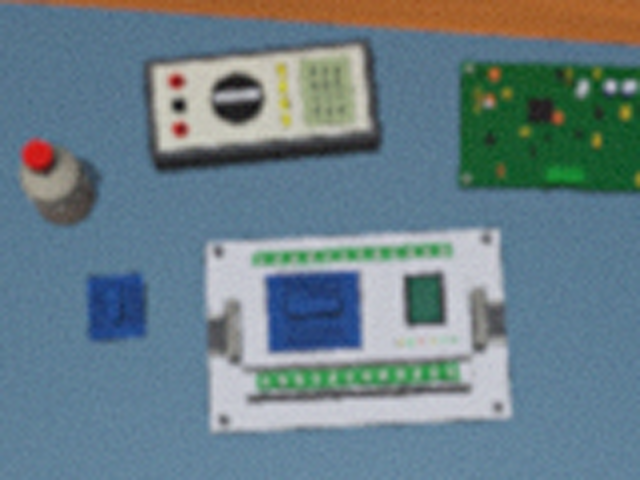

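View pics/side_stand.png

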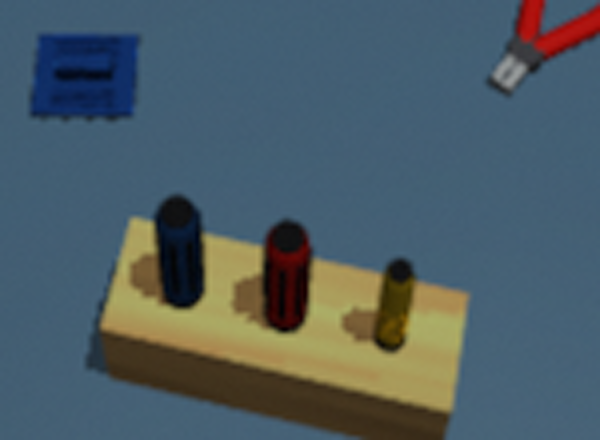

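```bash
python3 -m jog '0 0.7 0 -4 18 -8 0.6;0 0 0 0 35 0 0.5;0 0 0 0 25 0 0.5;0 0 0 0 0 0 0.5;0 0 0 0 0 0 0.5'
python3 - <<'E'
from h import *
goto(583.5,68,74,7.2)
f=grab("side","s2.png",(230,160,390,280),5)
E
```

```text
clock: 2.8
tcp_pos: [0.5848, 0.0554, 0.0868]
orientation: [-1.57, -0.083, 0.087]
contact_force: [0.1, 0.1, 1.0]
grip_width: 0.0426
t 2.8 tcp [584.8  55.4  86.8] turn [ 0.03 -1.   -0.18] shift cur [ 0.1 12.8 12.7] final-axes [ 0.3 12.8 12.7] F [0.1 0.1 1. ] w 42.6 q [ 0.17  0.52 -0.49  1.84  0.31  0.86 -0.36]
```

View pics/s2.png

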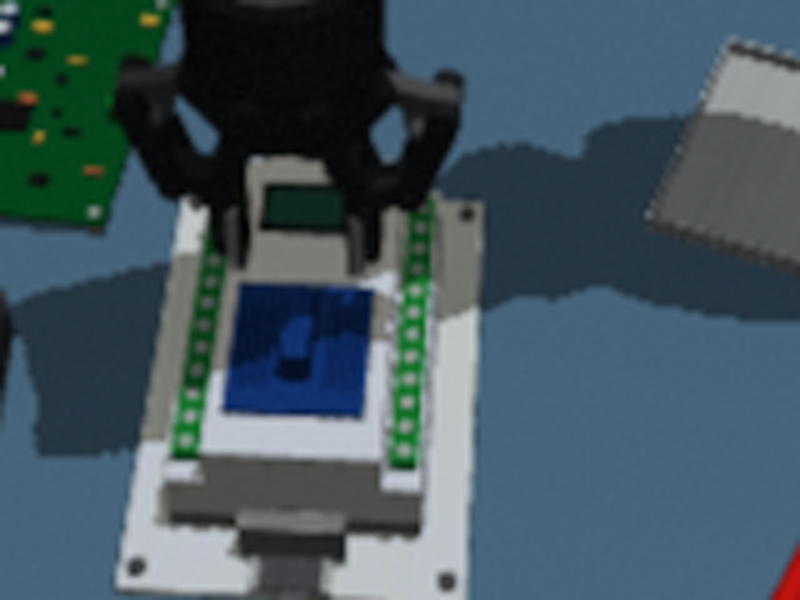

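```bash
python3 -m jog '0 -1 0 0 0 12.5 0.5;0 0 0 0 12.5 0 0.5;0 0 0 0 0 0 0.5;0 0 0 0 0 0 0.5;0 0 0 0 0 0 0.5'
python3 - <<'E'
from h import *
goto(583.5,68,74,7.2)
f=grab("side","s3.png",(230,160,390,280),5)
E
```

```text
clock: 3.27
tcp_pos: [0.5843, 0.0695, 0.0754]
orientation: [-1.569, -0.101, 0.1]
contact_force: [0.1, 0.6, 0.8]
grip_width: 0.0429
t 3.27 tcp [584.3  69.5  75.4] turn [0.01 0.13 0.01] shift cur [-1.   1.4 -1.4] final-axes [-1.   1.4 -1.4] F [0.1 0.6 0.8] w 42.9 q [ 0.15  0.54 -0.49  1.85  0.33  0.83 -0.38]
```

View pics/s3.png

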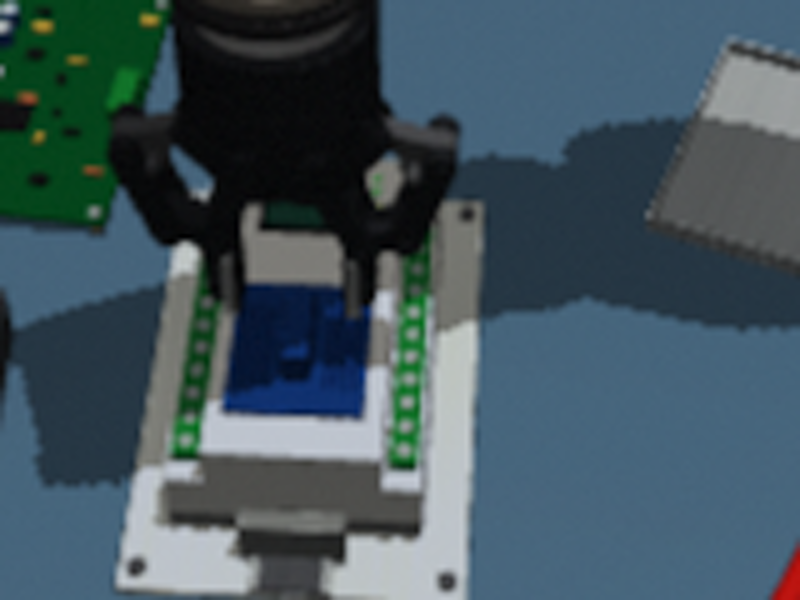

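Run:
```python
from h import *
f=grab("side")
for p in [(.584,.069,.075),(.563,.067,.075),(.605,.072,.075),(.605,.072,.085),(.563,.067,.085),(.563,.056,.085),(.583,.068,.088)]:
    u,v=proj(f,p); print(p,round((u-230)*5),round((v-160)*5))
P=cloud(f)
for (a,b) in [(352,290),(225,290),(350,300),(228,300)]:
    print(np.round(P[160+b//5,230+a//5]*1000))
```

```text
(0.584, 0.069, 0.075) 297 342
(0.563, 0.067, 0.075) 346 345
(0.605, 0.072, 0.075) 247 340
(0.605, 0.072, 0.085) 246 326
(0.563, 0.067, 0.085) 345 330
(0.563, 0.056, 0.085) 350 311
(0.583, 0.068, 0.088) 298 321
[558.  75. 123.]
[609.  83. 121.]
[558.  78. 119.]
[610.  81. 112.]
```

```bash
python3 -m jog '0 0 0 -0.5 1 -1.4 0.3;0 0 0 0 0 0 0;0 0 0 0 0 0 0;0 0 0 0 0 0 0;0 0 0 0 0 0 0' 40;  python3 -m jog '0 0 0 0 0 0 0;0 0 0 0 -5 0 0;0 0 0 0 -10 0 0;0 0 0 0 0 0 0;0 0 0 0 0 0 0'
python3 - <<'E'
from h import *
goto(583.5,68,74,7.2)
f=grab("side","s4.png",(230,160,390,280),5)
E
```

```text
clock: 3.78
tcp_pos: [0.584, 0.0681, 0.0743]
orientation: [-1.568, -0.1, 0.1]
contact_force: [0.1, -0.2, -0.5]
grip_width: 0.0001
clock: 4.2
tcp_pos: [0.5847, 0.0683, 0.0904]
orientation: [-1.568, -0.102, 0.099]
contact_force: [-0.5, 0.3, 0.1]
grip_width: -0.0003
t 4.2 tcp [584.7  68.3  90.4] turn [0.   0.12 0.12] shift cur [-1.3 16.4 -0.2] final-axes [-1.3 16.4 -0.2] F [-0.5  0.3  0.1] w -0.3 q [ 0.16  0.52 -0.5   1.84  0.32  0.86 -0.37]
```

View pics/s4.png

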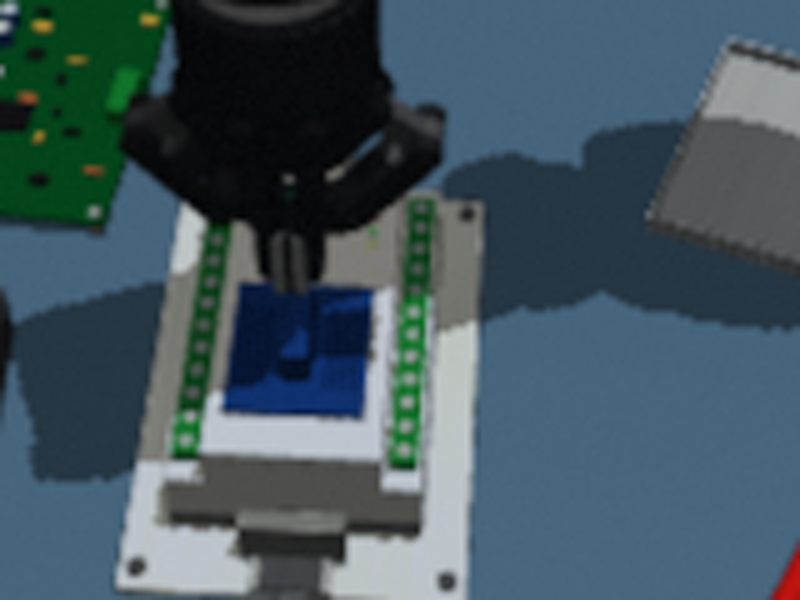

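Run:
```python
from h import *
f=grab("side"); P=cloud(f)
for v in range(206,222): print(v,f["color"][v,288].tolist(),np.round(P[v,288]*1000,0))
print(proj(f,(.5847,.0683,.0904)))
f=grab("top","t4.png",(250,140,370,230),6)
print(proj(f,(.5847,.0683,.0904)))
```

```text
206 [25, 25, 27] [581.  79. 160.]
207 [48, 49, 50] [582.  77. 155.]
208 [48, 50, 50] [581.  78. 153.]
209 [37, 37, 37] [582.  77. 148.]
210 [38, 38, 39] [582.  78. 147.]
211 [34, 34, 34] [582.  78. 143.]
212 [29, 29, 29] [582.  78. 140.]
213 [30, 30, 30] [582.  79. 138.]
214 [26, 25, 25] [583.  76. 132.]
215 [20, 20, 21] [582.  78. 131.]
216 [20, 21, 21] [583.  78. 127.]
217 [21, 19, 20] [583.  78. 124.]
218 [18, 22, 30] [583.  78. 121.]
219 [10, 23, 50] [589.  55.  89.]
220 [7, 25, 59] [588.  60.  91.]
221 [7, 26, 60] [588.  61.  89.]
(np.float64(288.8170244891769), np.float64(223.5355136691034))
(np.float64(302.8820985418504), np.float64(185.19730762831506))
```

View pics/t4.png

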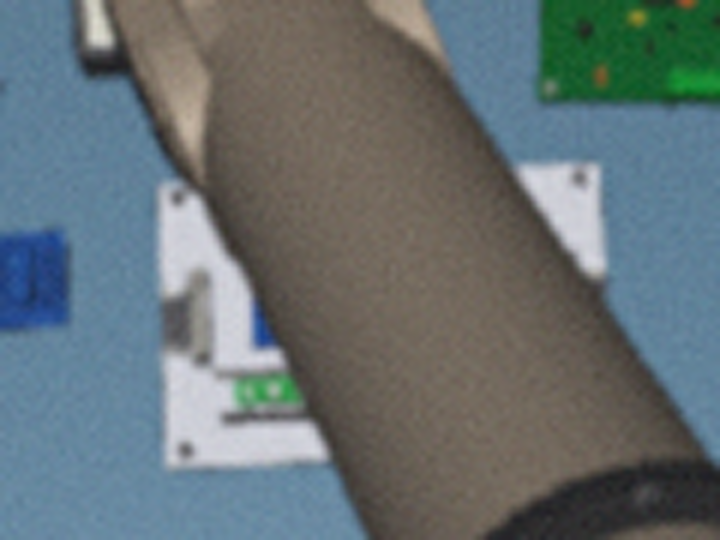

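```bash
python3 -m jog '0 0 0 0 0 0 0.5;0 0 0 -1 0 0 0.5;0 0 0 0 0 0 0.5;0 0 0 0 8 0 0.5;0 0 0 0 8 0 0.5';python3 -m jog '0 0 0 0 6 0 0.5;0 0 0 0 6 0 0.5;0 0 0 0 0 0 0.5;0 0 0 0 0 0 0.5;0 0 0 0 0 0 0.5'
python3 - <<'E'
from h import *
goto(583.5,68,47,7.2)
f=grab("side","s5.png",(230,160,390,280),5)
P=cloud(f)
for u in (275,276,299,300,301):
  c=f["color"][:,u].astype(int)
  for v in range(215,232):
    if c[v,2]-c[v,0]<12 and c[v].max()<60: last=v
  print(u,last,np.round(P[last-2:last+2,u]*1000).tolist())
E
```

```text
clock: 4.77
tcp_pos: [0.5832, 0.068, 0.0728]
orientation: [-1.568, -0.101, 0.1]
contact_force: [1.0, 0.7, -1.1]
grip_width: 0.0426
clock: 5.18
tcp_pos: [0.583, 0.0681, 0.0612]
orientation: [-1.568, -0.101, 0.1]
contact_force: [0.4, 0.5, -0.6]
grip_width: 0.0427
t 5.18 tcp [583.   68.1  61.2] turn [-0.    0.13  0.01] shift cur [ 0.4 14.2 -0.2] final-axes [ 0.4 14.2 -0.2] F [ 0.4  0.5 -0.6] w 42.7 q [ 0.14  0.55 -0.48  1.86  0.34  0.81 -0.39]
275 223 [[610.0, 83.0, 111.0], [611.0, 81.0, 105.0], [610.0, 83.0, 105.0], [619.0, 58.0, 68.0]]
276 223 [[608.0, 81.0, 109.0], [608.0, 81.0, 106.0], [609.0, 80.0, 101.0], [609.0, 80.0, 98.0]]
299 217 [[561.0, 74.0, 130.0], [561.0, 73.0, 127.0], [560.0, 75.0, 125.0], [561.0, 74.0, 121.0]]
300 226 [[559.0, 74.0, 102.0], [559.0, 76.0, 100.0], [559.0, 73.0, 94.0], [563.0, 60.0, 73.0]]
301 226 [[557.0, 75.0, 103.0], [557.0, 74.0, 99.0], [557.0, 74.0, 96.0], [561.0, 56.0, 69.0]]
```

View pics/s5.png

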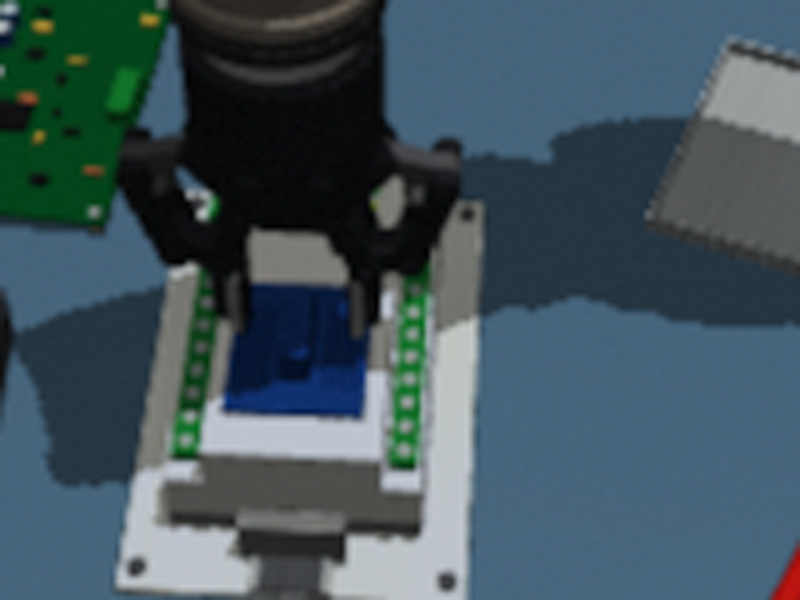

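```bash
python3 -m jog '0 0 0 0 7 0 0.5;0 0 0 0 5 0 0.5;0 0 0 0 0 0 0;0 0 0 0 0 0 0;0 0 0 0 0 0 0' 40; python3 -m jog '0 0 0 0 0 0 0;0 0 0 0 0 0 0;0 0 0 0 0 0 0;0 0 0 0 0 0 0;0 0 0 0 0 0 0' 40
python3 - <<'E'
from h import *
goto(583.5,68,47,7.2)
f=grab("side","s6.png",(230,160,390,280),5)
E
```

```text
clock: 5.65
tcp_pos: [0.5829, 0.068, 0.0493]
orientation: [-1.568, -0.1, 0.1]
contact_force: [-0.4, -0.0, 0.2]
grip_width: 0.0109
clock: 6.07
tcp_pos: [0.5829, 0.068, 0.0492]
orientation: [-1.568, -0.1, 0.1]
contact_force: [0.2, 0.1, -0.1]
grip_width: 0.0108
t 6.07 tcp [582.9  68.   49.2] turn [ 0.    0.12 -0.  ] shift cur [ 0.6  2.2 -0. ] final-axes [ 0.6  2.2 -0. ] F [ 0.2  0.1 -0.1] w 10.8 q [ 0.14  0.57 -0.47  1.87  0.36  0.79 -0.4 ]
```

View pics/s6.png

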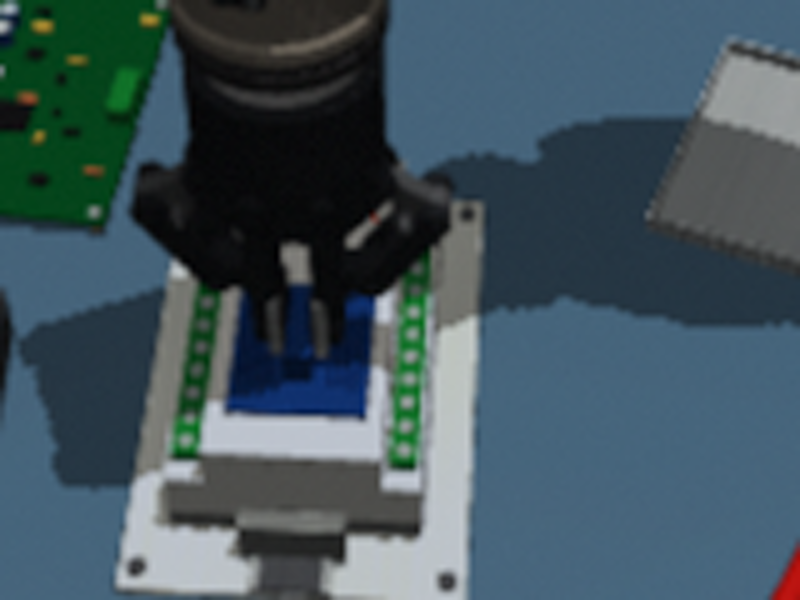

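```bash
python3 -m jog '0 0 0 0 -4 0 0;0 0 0 0 -8 0 0;0 0 0 0 -12 0 0;0 0 0 0 -25 0 0;0 0 0 0 -25 0 0'; python3 -m jog '0 0 0 0 -20 0 0;0 0 0 0 -10 0 0;0 0 0 0 0 0 0;0 0 0 0 0 0 0;0 0 0 0 0 0 0'
python3 - <<'E'
from h import *
goto(495,-365,100,-1.5)
f=grab("side","s7.png",(230,140,390,280),5)
E
```

```text
clock: 6.53
tcp_pos: [0.5824, 0.068, 0.1245]
orientation: [-1.568, -0.1, 0.101]
contact_force: [1.0, -0.3, -0.8]
grip_width: 0.0107
clock: 6.95
tcp_pos: [0.582, 0.0676, 0.1521]
orientation: [-1.569, -0.099, 0.102]
contact_force: [0.5, 0.6, -0.2]
grip_width: 0.0111
t 6.95 tcp [582.   67.6 152.1] turn [ 0.02  8.82 -0.11] shift cur [-141.3   52.5 -418. ] final-axes [ -75.7   52.1 -434.7] F [ 0.5  0.6 -0.2] w 11.1 q [ 0.19  0.44 -0.53  1.8   0.26  0.98 -0.32]
```

View pics/s7.png

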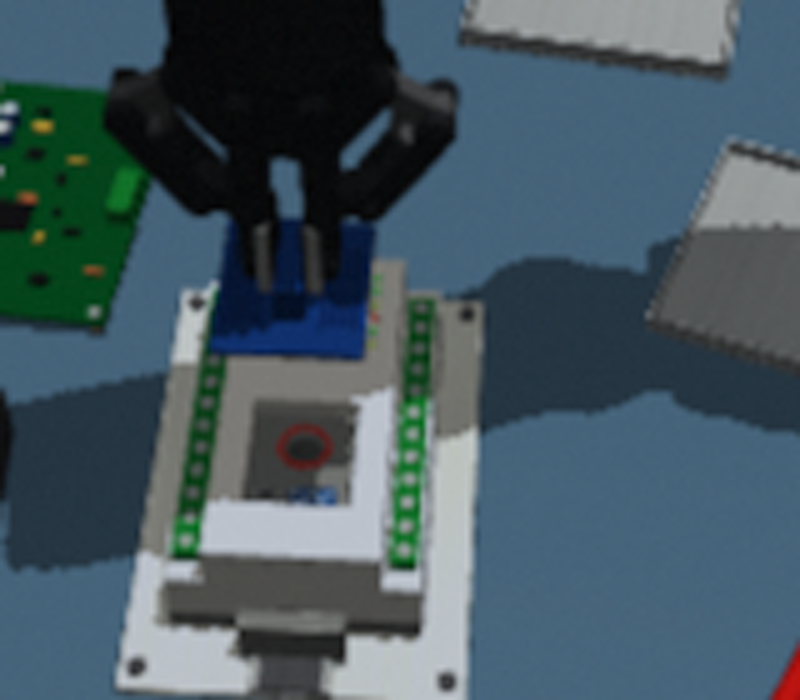

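```bash
python3 -c "
from h import *
f=grab('side')
print(onz(f,291,229.4,.056))"
python3 -m jog '0 0.7 0 -4 0 -15 0;0 0.7 0 -9 0 -35 0;0 0.7 0 -9 0 -35 0;0 0.7 0 -9 0 -35 0;0 0.7 0 -9 0 -35 0';python3 -m jog '0 0.7 0 -9 0 -35 0;0 0.7 0 -9 0 -35 0;0 0.7 0 -9 0 -35 0;0 0.7 0 -9 0 -35 0;0 0.7 0 -9 5 -35 0';python3 -m jog '0 0.7 0 -9 5 -35 0;0 0.7 0 -9 5 -35 0;0 0.5 0 -6 5 -25 0;0 0 0 0 0 0 0;0 0 0 0 0 0 0'
python3 - <<'E'
from h import *
goto(495,-365,-6,-1.5)
f=grab("side","s8.png",(280,60,440,180),5)
f=grab("top","t8.png",(380,160,520,280),5)
E
```

```text
[0.58383167 0.05692922 0.056     ]
clock: 7.47
tcp_pos: [0.5574, -0.0929, 0.1524]
orientation: [-1.57, -0.05, 0.052]
contact_force: [1.0, -0.6, -0.4]
grip_width: 0.0103
clock: 7.88
tcp_pos: [0.52, -0.2698, 0.1483]
orientation: [-1.571, -0.003, 0.003]
contact_force: [0.6, 0.3, -0.7]
grip_width: 0.0108
clock: 8.3
tcp_pos: [0.494, -0.3644, 0.1318]
orientation: [-1.57, 0.028, -0.024]
contact_force: [0.3, 1.2, -0.9]
grip_width: 0.011
t 8.3 tcp [ 494.  -364.4  131.8] turn [-0.03 -0.38 -0.15] shift cur [  1.4 137.8  -0.6] final-axes [  1.1 137.8  -0.6] F [ 0.3  1.2 -0.9] w 11.0 q [ 0.81  0.48 -0.36  1.75  0.21  0.95  0.33]
```

View pics/s8.png

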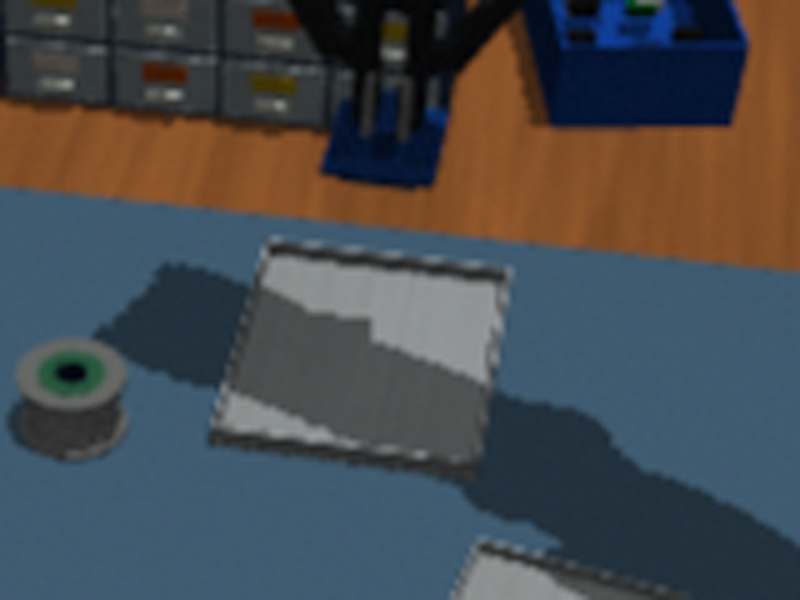

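View pics/t8.png

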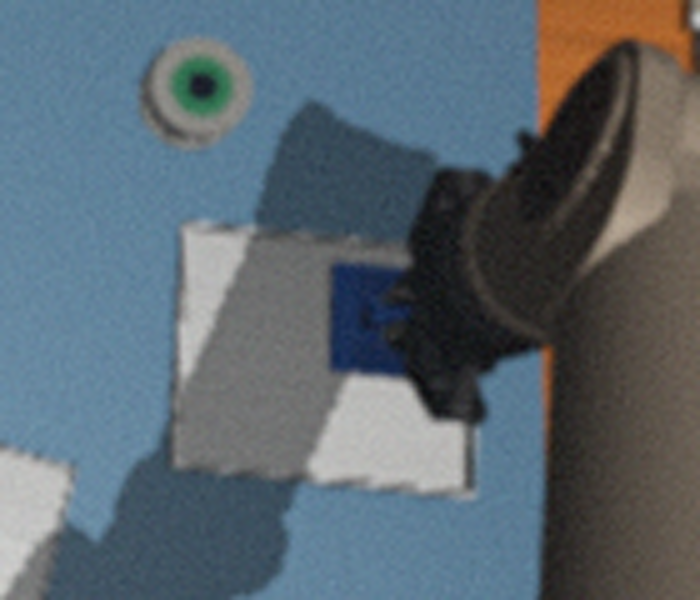

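```bash
python3 -m jog '0 0 0 0 20 0 0;0 0 0 0 30 0 0;0 0 0 0 30 0 0;0 0 0 0 20 0 0;0 0 0 0 10 0 0';python3 -m jog '0 0 0 0 10 0 0;0 0 0 0 0 0 0;0 0 0 0 0 0 0;0 0 0 0 0 0 0;0 0 0 0 0 0 0'
python3 - <<'E'
from h import *
goto(495,-365,-6,-1.5)
f=grab("side","s9.png",(280,60,440,180),5)
P=cloud(f);h=cv2.cvtColor(f["color"],cv2.COLOR_RGB2HSV)
m=(h[...,0]>105)&(h[...,0]<125)&(h[...,1]>150)&(abs(P[...,0]-.495)<.08)&(abs(P[...,1]+.365)<.1)
q=P[m];print(rect(q[:,:2]),np.percentile(q[:,2],[5,30,50,95]))
E
```

```text
clock: 8.82
tcp_pos: [0.4956, -0.3591, 0.0205]
orientation: [-1.568, 0.022, -0.017]
contact_force: [-0.5, -0.0, -0.3]
grip_width: 0.011
clock: 9.23
tcp_pos: [0.4976, -0.3623, 0.0146]
orientation: [-1.572, 0.02, -0.023]
contact_force: [0.7, -0.5, -0.2]
grip_width: 0.0108
t 9.23 tcp [ 497.6 -362.3   14.6] turn [ 0.07 -0.08  0.12] shift cur [-2.5 20.6 -2.7] final-axes [-2.5 20.6 -2.7] F [ 0.7 -0.5 -0.2] w 10.8 q [ 0.77  0.63 -0.32  1.82  0.28  0.73  0.26]
(array([ 497.6, -359.6]), array([65.4, 56.3]), 89.1) [0.03490937 0.03734355 0.03842885 0.05673226]
```

View pics/s9.png

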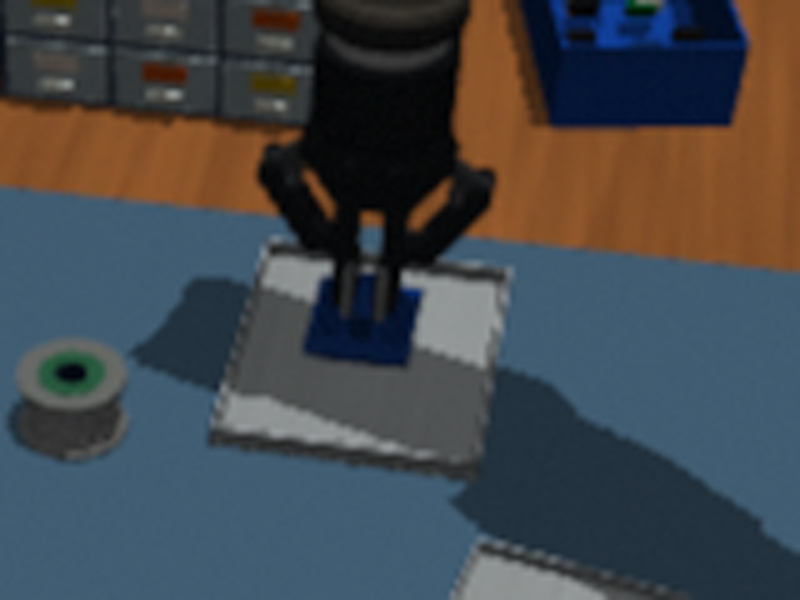

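```bash
python3 -m jog '0 0 0 -2 8 -2 0;0 0 0 0 6 0 0;0 0 0 0 4 0 0;0 0 0 0 1 0 0;0 0 0 0 0 0 0';python3 -m jog '0 0 0 0 1 0 0;0 0 0 0 0 0 0;0 0 0 0 1 0 0;0 0 0 0 0 0 0;0 0 0 0 0 0 0'
python3 - <<'E'
from h import *
goto(495,-365,-6,-1.5)
E
```

```text
clock: 9.7
tcp_pos: [0.4937, -0.3639, -0.0059]
orientation: [-1.571, 0.023, -0.021]
contact_force: [-3.5, 0.4, 5.9]
grip_width: 0.0107
clock: 10.12
tcp_pos: [0.4938, -0.3639, -0.006]
orientation: [-1.571, 0.023, -0.021]
contact_force: [-8.0, 3.3, 21.5]
grip_width: 0.0109
t 10.12 tcp [ 493.8 -363.9   -6. ] turn [ 0.04 -0.11 -0.1 ] shift cur [ 1.3  0.  -1. ] final-axes [ 1.3  0.  -1. ] F [-8.   3.3 21.5] w 10.9 q [ 0.76  0.66 -0.31  1.83  0.3   0.7   0.26]
```

```bash
python3 -m jog '0 0 0 0 -2 0 0;0 0 0 0 0 0 0.4;0 0 0 0 0 0 0.4;0 0 0 0 0 0 0.4;0 0 0 0 -5 0 0.4';python3 -m jog '0 0 0 0 -20 0 0.4;0 0 0 0 -35 0 0.4;0 0 0 0 -40 0 0.4;0 0 0 0 -40 0 0.4;0 0 0 0 -20 0 0.4'
python3 - <<'E'
from h import *
goto(422.5,344.5,150,87.4)
f=grab("side","s10.png",(280,60,440,180),5)
P=cloud(f);h=cv2.cvtColor(f["color"],cv2.COLOR_RGB2HSV)
m=(h[...,0]>105)&(h[...,0]<125)&(h[...,1]>150)&(abs(P[...,0]-.495)<.08)&(abs(P[...,1]+.365)<.1)
q=P[m];print(rect(q[:,:2]),np.percentile(q[:,2],[5,30,50,95]))
E
```

```text
clock: 10.53
tcp_pos: [0.4937, -0.3632, -0.002]
orientation: [-1.569, 0.023, -0.02]
contact_force: [0.6, 0.2, 0.7]
grip_width: 0.0341
clock: 10.95
tcp_pos: [0.4966, -0.3646, 0.1594]
orientation: [-1.574, 0.017, -0.026]
contact_force: [0.8, -0.5, 0.3]
grip_width: 0.0345
t 10.95 tcp [ 496.6 -364.6  159.4] turn [  0.38 -88.97   0.11] shift cur [-93.5   6.8 706.9] final-axes [705.    9.4 106.2] F [ 0.8 -0.5  0.3] w 34.5 q [ 0.82  0.45 -0.38  1.73  0.19  0.99  0.34]
(array([ 477.5, -361.2]), array([68.1, 90.1]), 89.2) [0.01505458 0.016873   0.01781088 0.03569319]
```

View pics/s10.png

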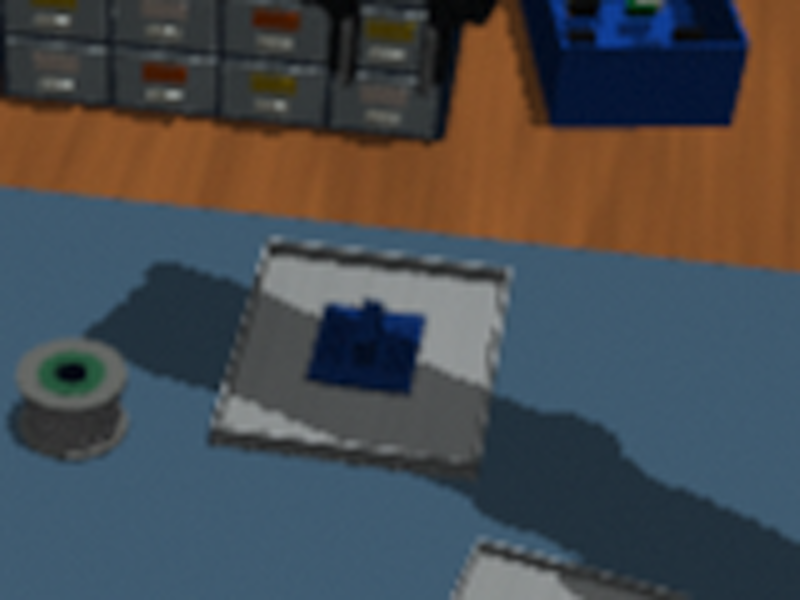

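```bash
for i in 1; do python3 -m jog '0 -3.7 0 10 0 13 0.5;0 -3.7 0 19 0 26 0.5;0 -3.7 0 19 0 26 0.5;0 -3.7 0 19 0 26 0.5;0 -3.7 0 19 0 26 0.5';python3 -m jog '0 -3.7 0 19 0 26 0.5;0 -3.7 0 19 0 26 0.5;0 -3.7 0 19 0 26 0.5;0 -3.7 0 19 0 26 0.5;0 -3.7 0 19 0 26 0.5';python3 -m jog '0 -3.7 0 19 0 26 0.5;0 -3.7 0 19 0 26 0.5;0 -3.7 0 19 0 26 0.5;0 -3.7 0 19 0 26 0.5;0 -3.7 0 19 0 26 0.5';python3 -m jog '0 -3.7 0 19 0 26 0.5;0 -3.7 0 19 0 26 0.5;0 -3.7 0 19 0 26 0.5;0 -3.7 0 19 0 26 0.5;0 -3.7 0 19 0 26 0.5'; done
python3 - <<'E'
from h import *
goto(422.8,345,150,87.4)
E
```

```text
clock: 11.42
tcp_pos: [0.5668, -0.2369, 0.154]
orientation: [-1.558, -0.234, 0.234]
contact_force: [0.4, 0.4, 0.1]
grip_width: 0.0427
clock: 11.83
tcp_pos: [0.5992, -0.0796, 0.1539]
orientation: [-1.515, -0.487, 0.487]
contact_force: [0.1, 0.2, -0.2]
grip_width: 0.0427
clock: 12.25
tcp_pos: [0.5801, 0.0797, 0.154]
orientation: [-1.442, -0.737, 0.737]
contact_force: [0.4, 0.5, 1.1]
grip_width: 0.0425
clock: 12.67
tcp_pos: [0.5115, 0.2246, 0.154]
orientation: [-1.337, -0.983, 0.983]
contact_force: [-0.8, 0.7, 0.2]
grip_width: 0.0425
t 12.67 tcp [511.5 224.6 154. ] turn [ -0.   -14.79   0.02] shift cur [ 88.4   4.1 120.6] final-axes [116.2   4.   94.1] F [-0.8  0.7  0.2] w 42.5 q [ 0.1   0.46 -0.81  1.85  0.39  1.    0.4 ]
```

```bash
python3 -m jog '0 -3.7 0 25 0 26.5 0.5;0 -3.7 0 25 0 26.5 0.5;0 -3.7 0 25 0 26.5 0.5;0 -3.7 0 25 0 26.5 0.5;0 0 0 0 0 0 0.5'; python3 -m jog '0 0 0 0 0 0 0.5;0 0 0 0 0 0 0.5;0 0 0 0 0 0 0.5;0 0 0 0 0 0 0.5;0 0 0 0 0 0 0.5'
python3 - <<'E'
from h import *
goto(422.8,345,150,87.4)
f=grab("side","s11.png",(250,270,410,400),5)
print(proj(f,(.4228,.345,.132)))
f=grab("top","t11.png",(160,160,300,280),5)
E
```

```text
clock: 13.08
tcp_pos: [0.4232, 0.3497, 0.155]
orientation: [-1.22, -1.184, 1.182]
contact_force: [-1.2, 0.7, 0.5]
grip_width: 0.0429
clock: 13.5
tcp_pos: [0.4305, 0.3417, 0.154]
orientation: [-1.233, -1.171, 1.172]
contact_force: [-0.8, -0.1, 0.4]
grip_width: 0.0428
t 13.5 tcp [430.5 341.7 154. ] turn [ 0.   -0.32 -0.03] shift cur [3.  4.  7.9] final-axes [3.  4.  7.9] F [-0.8 -0.1  0.4] w 42.8 q [-0.09  0.47 -0.89  1.86  0.43  1.01  0.36]
(np.float64(350.2643919274915), np.float64(357.5419077491457))
```

View pics/s11.png

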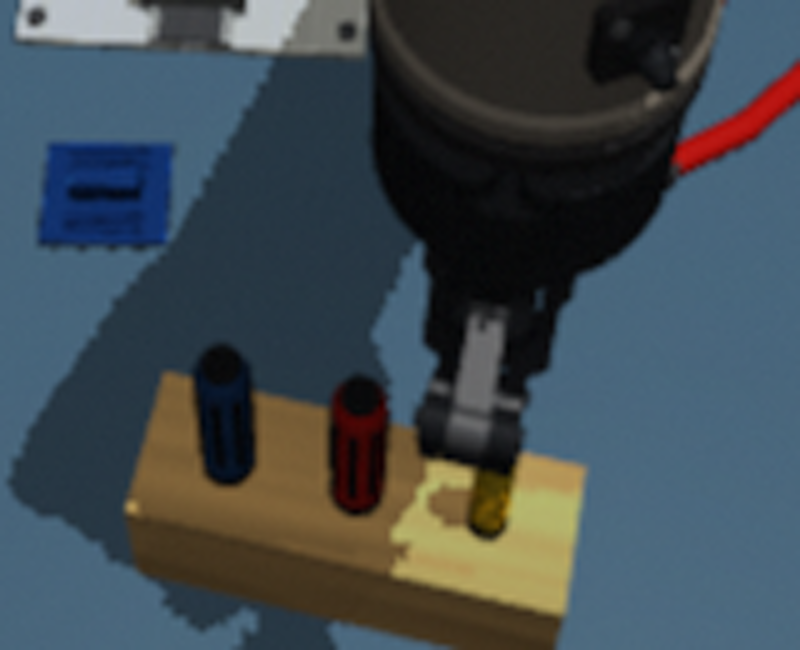

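View pics/t11.png

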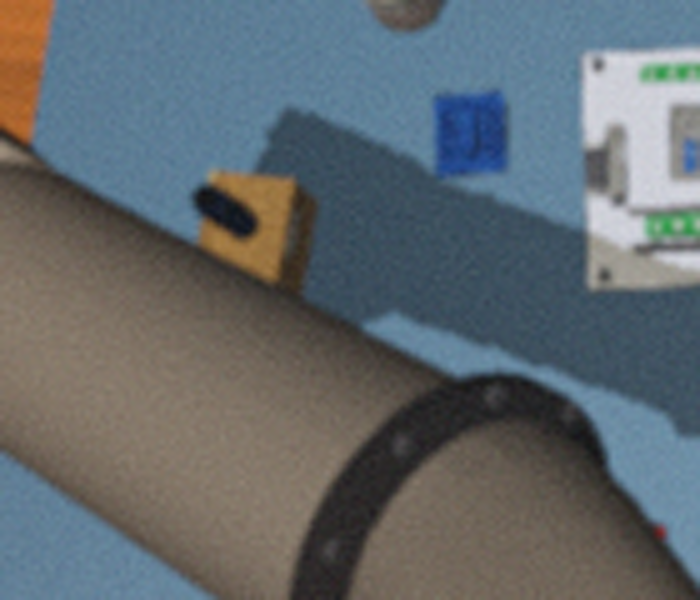

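```bash
python3 -m jog '0 -0.3 0 3 10 8 0.5;0 0 0 0 15 0 0.5;0 0 0 0 10 0 0.5;0 0 0 0 0 0 0.5;0 0 0 0 0 0 0.5'
python3 - <<'E'
from h import *
goto(422.8,345,62,87.4)
f=grab("side","s12.png",(250,270,410,400),5)
P=cloud(f);h=cv2.cvtColor(f["color"],cv2.COLOR_RGB2HSV)
m=(h[...,0]>15)&(h[...,0]<32)&(h[...,1]>90)&(abs(P[...,0]-.423)<.02)&(P[...,2]>.072)
print(m.sum(),np.nanmedian(P[m],0))
E
```

```text
clock: 14.02
tcp_pos: [0.4212, 0.3458, 0.1184]
orientation: [-1.229, -1.176, 1.179]
contact_force: [0.9, -0.2, 1.2]
grip_width: 0.0425
t 14.02 tcp [421.2 345.8 118.4] turn [-0.08  0.15 -0.06] shift cur [-0.7 56.4 -1.7] final-axes [-0.8 56.4 -1.7] F [ 0.9 -0.2  1.2] w 42.5 q [-0.13  0.51 -0.87  1.9   0.48  0.95  0.31]
20 [0.43638338 0.40312865 0.24077161]
```

View pics/s12.png

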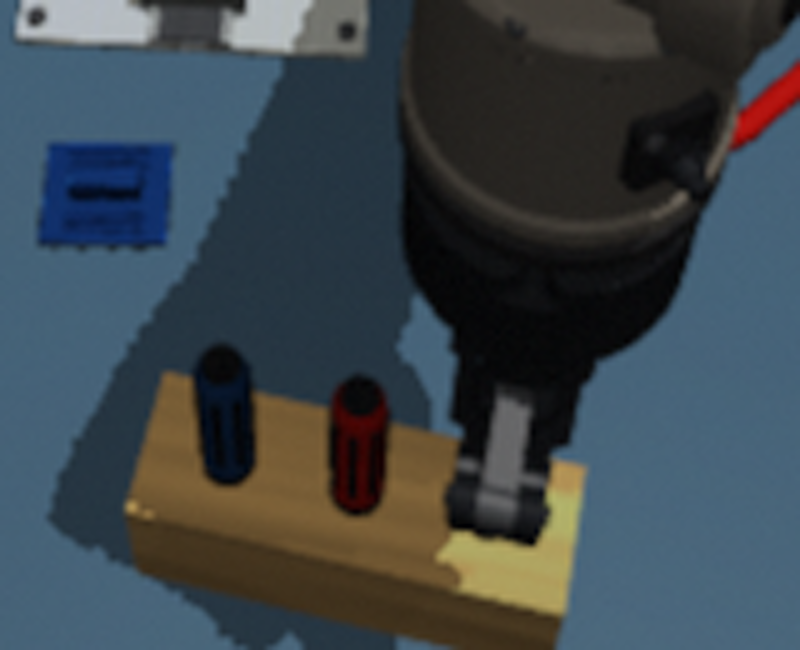

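```bash
python3 -m jog '0 0 0 -0.5 12 -1 0.5;0 0 0 0 15 0 0.5;0 0 0 0 5 0 0.5;0 0 0 0 0 0 0.5;0 0 0 0 0 0 0.5'
python3 -m jog '0 0 0 0 10 0 0.5;0 0 0 0 9 0 0.5;0 0 0 0 5 0 0.5;0 0 0 0 0 0 0.5;0 0 0 0 0 0 0.5'
python3 - <<'E'
from h import *
goto(422.8,345,62,87.4)
f=grab("side","s13.png",(250,270,410,400),5)
E
```

```text
clock: 14.48
tcp_pos: [0.4227, 0.3457, 0.0872]
orientation: [-1.229, -1.177, 1.178]
contact_force: [-0.5, 0.0, -0.1]
grip_width: 0.0428
clock: 14.9
tcp_pos: [0.4225, 0.3455, 0.0628]
orientation: [-1.229, -1.177, 1.178]
contact_force: [0.4, 0.6, 1.1]
grip_width: 0.0426
t 14.9 tcp [422.5 345.5  62.8] turn [-0.04  0.13 -0.03] shift cur [-0.5  0.8 -0.4] final-axes [-0.5  0.8 -0.4] F [0.4 0.6 1.1] w 42.6 q [-0.18  0.58 -0.81  1.94  0.56  0.85  0.24]
```

View pics/s13.png

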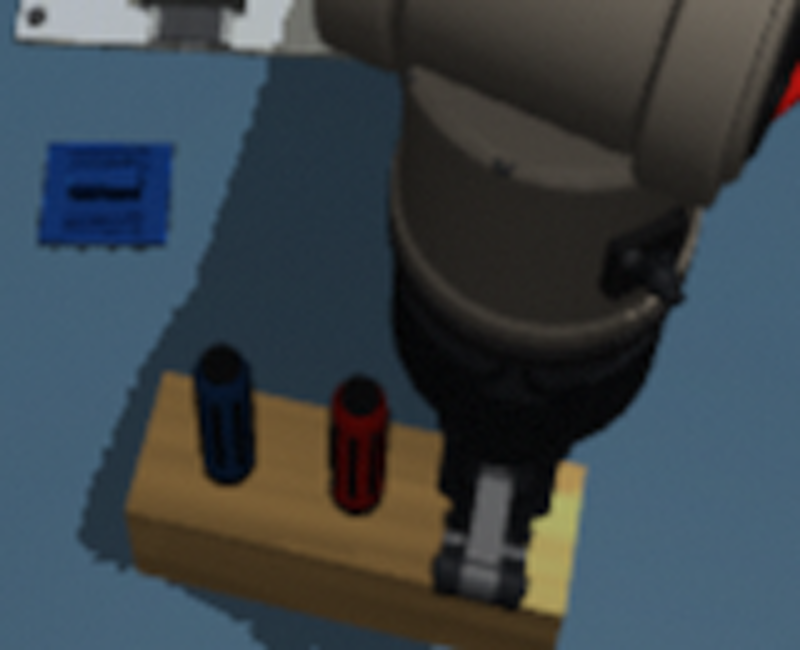

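```bash
python3 -m jog '0 0 0 -0.4 0 -0.4 0.3;0 0 0 0 0 0 0;0 0 0 0 0 0 0;0 0 0 0 0 0 0;0 0 0 0 0 0 0' 60; python3 -m jog '0 0 0 0 0 0 0;0 0 0 0 0 0 0;0 0 0 0 0 0 0;0 0 0 0 0 0 0;0 0 0 0 0 0 0' 90
python3 - <<'E'
from h import *
goto(422.8,345,62,87.4)
E
```

```text
clock: 15.37
tcp_pos: [0.4234, 0.3453, 0.0636]
orientation: [-1.23, -1.178, 1.177]
contact_force: [0.0, -1.2, 3.7]
grip_width: 0.0117
clock: 15.78
tcp_pos: [0.4234, 0.3453, 0.0636]
orientation: [-1.23, -1.178, 1.177]
contact_force: [-0.1, -1.0, 5.0]
grip_width: 0.011
t 15.78 tcp [423.4 345.3  63.6] turn [0.04 0.12 0.01] shift cur [-0.4  1.6  0.6] final-axes [-0.4  1.6  0.6] F [-0.1 -1.   5. ] w 11.0 q [-0.17  0.58 -0.81  1.94  0.56  0.85  0.24]
```

```bash
python3 -m jog '0 0 0 0 -5 0 0;0 0 0 0 -10 0 0;0 0 0 0 -15 0 0;0 0 0 0 -25 0 0;0 0 0 0 -25 0 0'; python3 -m jog '0 0 0 0 -25 0 0;0 0 0 0 -15 0 0;0 0 0 0 0 0 0;0 0 0 0 0 0 0;0 0 0 0 0 0 0'
python3 - <<'E'
from h import *
goto(583.9,57.3,150,7.2)
goto(583.9,57.3,150,97.2)
goto(583.9,57.3,150,48)
f=grab("side","s14.png",(230,270,390,400),5)
E
```

```text
clock: 16.2
tcp_pos: [0.4226, 0.3451, 0.1442]
orientation: [-1.228, -1.177, 1.178]
contact_force: [0.0, -0.1, 0.1]
grip_width: 0.0113
clock: 16.62
tcp_pos: [0.4228, 0.3446, 0.1826]
orientation: [-1.23, -1.176, 1.178]
contact_force: [-0.9, -0.3, -1.1]
grip_width: 0.0111
t 16.62 tcp [422.8 344.6 182.6] turn [ 1.000e-02  8.032e+01 -7.000e-02] shift cur [-280.    32.8 -173.4] final-axes [ 123.8   32.6 -305.2] F [-0.9 -0.3 -1.1] w 11.1 q [-0.08  0.44 -0.92  1.84  0.39  1.06  0.38]
t 16.62 tcp [422.8 344.6 182.6] turn [-0.04 -9.68 -0.05] shift cur [-280.    32.8 -173.4] final-axes [-305.2   32.6 -123.8] F [-0.9 -0.3 -1.1] w 11.1 q [-0.08  0.44 -0.92  1.84  0.39  1.06  0.38]
t 16.62 tcp [422.8 344.6 182.6] turn [-1.000e-02  3.952e+01 -7.000e-02] shift cur [-280.    32.8 -173.4] final-axes [-105.7   32.6 -312. ] F [-0.9 -0.3 -1.1] w 11.1 q [-0.08  0.44 -0.92  1.84  0.39  1.06  0.38]
```

View pics/s14.png

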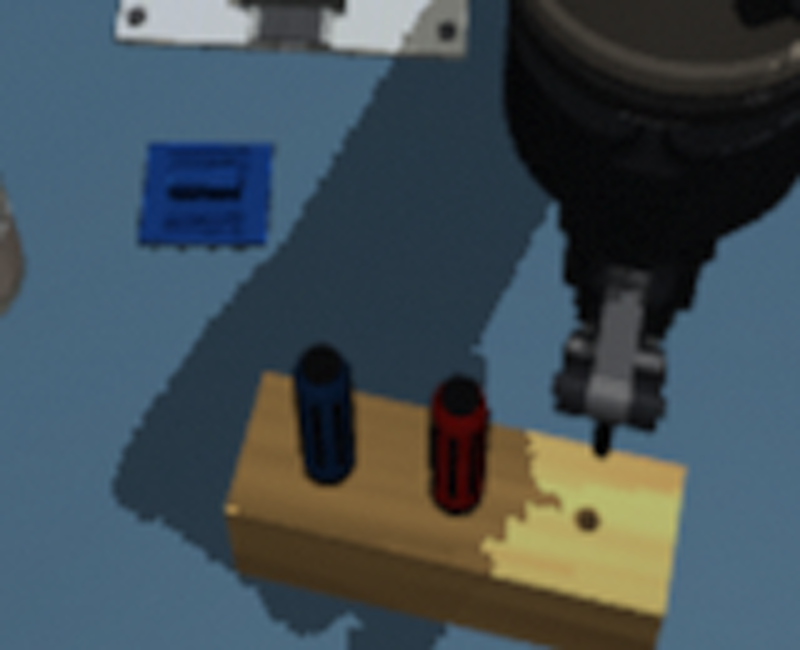

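```bash
python3 -m jog '0 3.9 0 -10 0 -12 0;0 3.9 0 -20 0 -25 0;0 3.9 0 -20 0 -25 0;0 3.9 0 -20 0 -25 0;0 3.9 0 -20 0 -25 0'; python3 -m jog '0 3.9 0 -20 0 -25 0;0 3.9 0 -20 0 -25 0;0 3.9 0 -20 0 -25 0;0 3.9 0 -20 0 -25 0;0 3.9 0 -20 0 -25 0'; python3 -m jog '0 0 0 0 0 0 0;0 0 0 0 0 0 0;0 0 0 0 0 0 0;0 0 0 0 0 0 0;0 0 0 0 0 0 0'
python3 - <<'E'
from h import *
goto(583.9,57.3,150,48)
f=grab("side","s15.png",(210,130,370,270),5)
print(onz(f,347.4,374,.062))
E
```

```text
clock: 17.08
tcp_pos: [0.5155, 0.2342, 0.1819]
orientation: [-1.367, -0.918, 0.922]
contact_force: [1.1, 0.5, 0.4]
grip_width: 0.0109
clock: 17.5
tcp_pos: [0.5737, 0.0858, 0.1818]
orientation: [-1.468, -0.657, 0.66]
contact_force: [0.6, -0.1, -0.1]
grip_width: 0.0111
clock: 17.92
tcp_pos: [0.5732, 0.0891, 0.183]
orientation: [-1.466, -0.663, 0.664]
contact_force: [-0.3, 0.2, -0.5]
grip_width: 0.0112
t 17.92 tcp [573.2  89.1 183. ] turn [-0.05  0.69  0.  ] shift cur [-16.8  32.9 -29.1] final-axes [-16.5  33.  -29.2] F [-0.3  0.2 -0.5] w 11.2 q [ 0.27  0.43 -0.69  1.78  0.31  1.05  0.32]
[0.42291387 0.34571921 0.062     ]
```

View pics/s15.png

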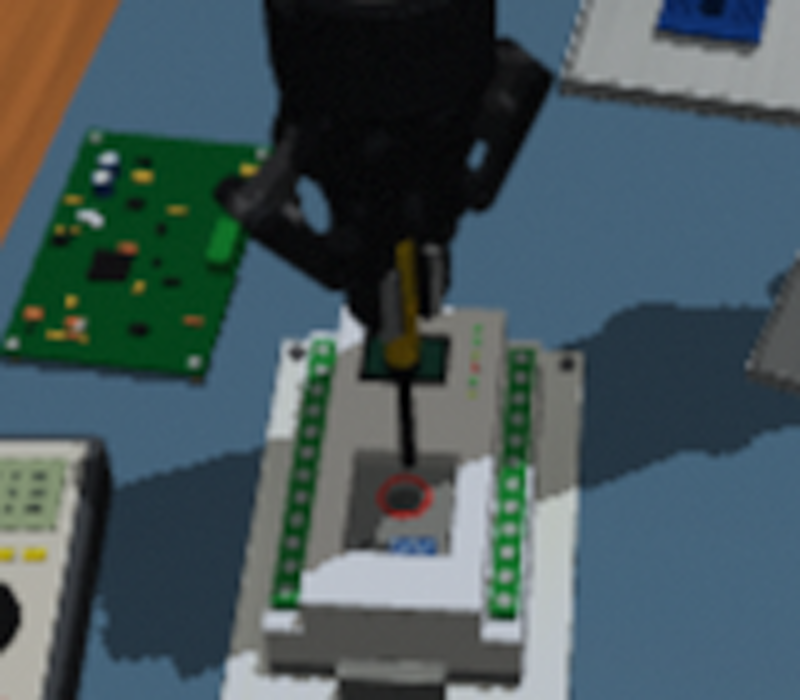

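```bash
python3 -m jog '0 0.6 0 -8 10 -14 0;0 0 0 -8.8 10 -15 0;0 0 0 0 0 0 0;0 0 0 0 0 0 0;0 0 0 0 0 0 0'
python3 - <<'E'
from h import *
f=grab("side","s16.png",(230,170,350,270),6)
print(proj(f,(.5732,.0891,.1214)))
goto(583.9,57.3,118,48)
o=r.get_obs(); p=np.array(o["tcp_pos"])-[0,0,.0616]; print("tip pred",proj(f,p), "ring",proj(f,(.5839,.0573,.056)))
h=cv2.cvtColor(f["color"],cv2.COLOR_RGB2HSV)
m=((h[...,0]<8)|(h[...,0]>172))&(h[...,1]>110); m[:,:270]=0;m[:,310:]=0;m[:215]=0;m[:,][245:]=0
v,u=np.nonzero(m);print(len(u),cv2.fitEllipse(np.stack([u,v],1).astype(np.float32)))
E
```

```text
clock: 18.38
tcp_pos: [0.5841, 0.0549, 0.1626]
orientation: [-1.47, -0.652, 0.653]
contact_force: [-0.8, 0.0, 0.3]
grip_width: 0.0112
(np.float64(291.47945671165513), np.float64(222.67842166582176))
t 18.43 tcp [584.2  55.6 163. ] turn [-0.03 -0.08  0.01] shift cur [ 1.  45.   1.3] final-axes [ 1.1 45.   1.4] F [0.2 0.2 0.6] w 11.2 q [ 0.31  0.46 -0.67  1.78  0.33  1.02  0.35]
tip pred (np.float64(290.12843799696844), np.float64(215.68721527677883)) ring (np.float64(290.93334470365573), np.float64(229.52728467110995))
40 ((290.3743896484375, 228.83021545410156), (7.744215965270996, 9.596268653869629), 86.17150115966797)
```

View pics/s16.png

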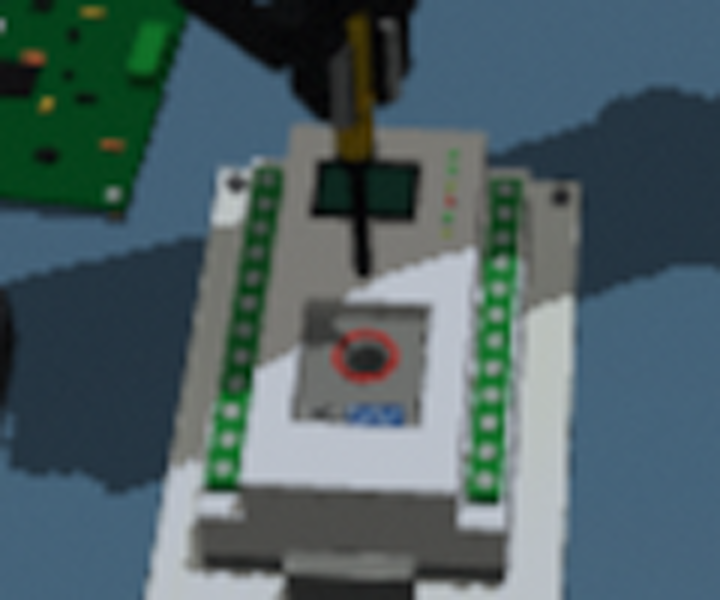

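```bash
python3 -m jog '0 0 0 0.5 12 1 0;0 0 0 0.5 16 1 0;0 0 0 0 8 0 0;0 0 0 0 0 0 0;0 0 0 0 0 0 0'
python3 - <<'E'
from h import *
f=grab("side","s17.png",(250,190,330,250),10)
print(onz(f,290.37,228.83,.056))
goto(584.5,57.5,118,48)
o=r.get_obs(); p=np.array(o["tcp_pos"])-[0,0,.0616]; print("tip pred",p,proj(f,p))
P=cloud(f)
for v in range(212,230): 
    c=f["color"][v,284:298].sum(1).astype(int); print(v,c.tolist(),np.round(P[v,284+int(c.argmin())]*1000).tolist())
E
```

```text
clock: 18.85
tcp_pos: [0.5829, 0.058, 0.1267]
orientation: [-1.469, -0.653, 0.655]
contact_force: [0.4, -0.9, 0.2]
grip_width: 0.0112
[0.58553047 0.05563355 0.056     ]
t 18.9 tcp [583.5  58.  127.4] turn [-0.   -0.05  0.01] shift cur [ 0.3  9.4 -1. ] final-axes [ 0.3  9.4 -1. ] F [ 0.7 -0.   0.3] w 11.2 q [ 0.29  0.5  -0.65  1.81  0.36  0.95  0.32]
tip pred [0.58354922 0.05800187 0.06575566] (np.float64(290.84736624714503), np.float64(227.04585615891574))
212 [362, 364, 363, 366, 292, 134, 18, 116, 292, 362, 361, 363, 362, 368] [583.0, 58.0, 117.0]
213 [364, 360, 363, 365, 308, 162, 17, 87, 280, 361, 363, 361, 361, 361] [583.0, 59.0, 114.0]
214 [363, 360, 363, 365, 310, 159, 13, 53, 271, 362, 361, 364, 362, 364] [583.0, 60.0, 112.0]
215 [366, 365, 360, 363, 336, 198, 16, 62, 274, 365, 365, 365, 363, 363] [583.0, 60.0, 109.0]
216 [362, 366, 363, 360, 361, 231, 13, 63, 275, 361, 363, 363, 363, 444] [584.0, 58.0, 104.0]
217 [363, 364, 362, 365, 363, 228, 19, 42, 268, 363, 366, 362, 447, 552] [584.0, 60.0, 102.0]
218 [364, 363, 363, 364, 363, 229, 18, 18, 267, 360, 365, 444, 548, 587] [
[... 345 characters left out ...]
 197, 226, 242, 230, 225] [583.0, 58.0, 83.0]
223 [182, 185, 185, 189, 188, 134, 55, 20, 142, 243, 287, 297, 288, 282] [582.0, 60.0, 82.0]
224 [178, 179, 180, 179, 177, 129, 51, 13, 170, 295, 331, 329, 331, 331] [583.0, 58.0, 77.0]
225 [180, 178, 180, 175, 172, 127, 55, 18, 134, 261, 319, 331, 330, 330] [582.0, 60.0, 76.0]
226 [177, 178, 175, 160, 161, 169, 101, 16, 95, 197, 277, 319, 329, 331] [583.0, 58.0, 70.0]
227 [178, 173, 158, 152, 156, 167, 113, 31, 108, 205, 244, 281, 320, 332] [583.0, 59.0, 67.0]
228 [178, 168, 153, 150, 134, 127, 107, 80, 108, 177, 242, 264, 311, 330] [586.0, 48.0, 49.0]
229 [179, 193, 208, 167, 113, 114, 118, 111, 102, 125, 211, 257, 309, 329] [583.0, 50.0, 49.0]
```

View pics/s17.png

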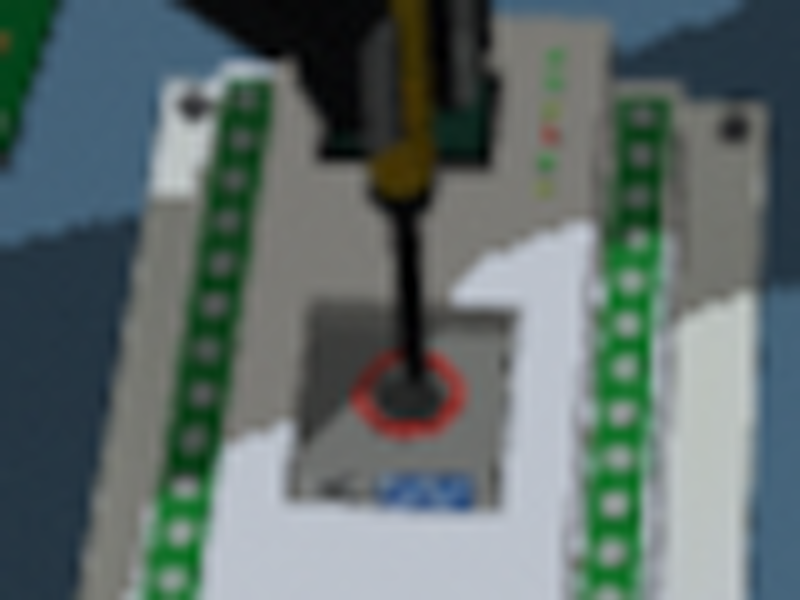

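```bash
python3 -m jog '0 0 0 -0.2 0 -2 0;0 0 0 0 5 0 0;0 0 0 0 3 0 0;0 0 0 0 0 0 0;0 0 0 0 0 0 0'
python3 - <<'E'
from h import *
f=grab("side","s18.png",(250,190,330,250),10)
goto(584.8,56.5,118,48)
E
```

```text
clock: 19.32
tcp_pos: [0.5846, 0.0561, 0.119]
orientation: [-1.47, -0.653, 0.654]
contact_force: [0.4, 0.3, -0.6]
grip_width: 0.0109
t 19.37 tcp [584.7  56.2 119.2] turn [-0.   -0.08 -0.  ] shift cur [0.3 1.2 0.2] final-axes [0.3 1.2 0.2] F [-0.8 -1.  -1.1] w 11.2 q [ 0.29  0.51 -0.65  1.82  0.37  0.94  0.32]
```

View pics/s18.png

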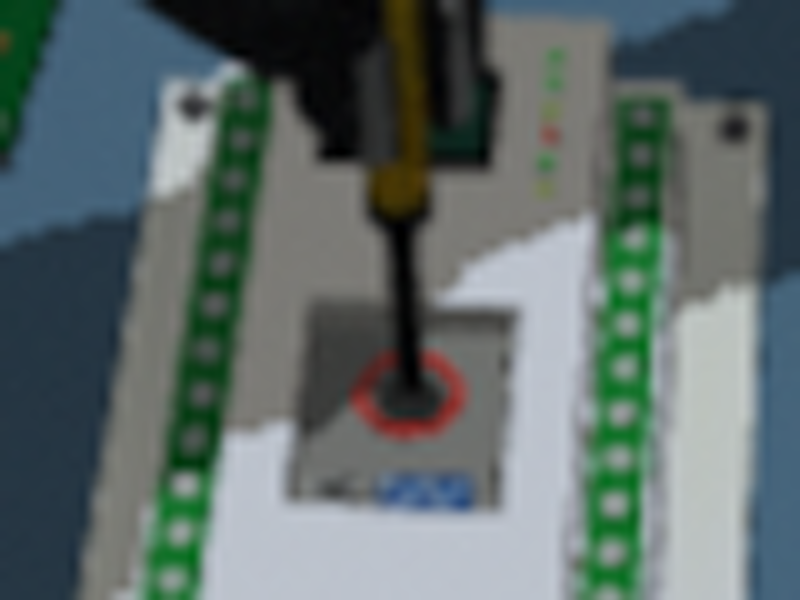

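```bash
python3 -m jog '0 0 0 0 5 0 0;0 0 0 0 5 0 0;0 0 0 0 4 0 0;0 0 0 0 0 0 0;0 0 0 0 0 0 0'
python3 - <<'E'
from h import *
goto(584.8,56.5,99.6,48)
E
```

```text
clock: 19.78
tcp_pos: [0.5844, 0.0561, 0.1047]
orientation: [-1.47, -0.653, 0.654]
contact_force: [0.6, 0.2, -0.8]
grip_width: 0.0112
t 19.78 tcp [584.4  56.1 104.7] turn [-0.03 -0.07 -0.04] shift cur [ 0.5  5.1 -0. ] final-axes [ 0.5  5.1 -0. ] F [ 0.6  0.2 -0.8] w 11.2 q [ 0.28  0.53 -0.64  1.83  0.39  0.91  0.3 ]
```

Inside the bore with no contact. Now press in small steps.

```bash
python3 -m jog '0 0 0 0 3 0 0;0 0 0 0 0 0 0;0 0 0 0 2 0 0;0 0 0 0 0 0 0;0 0 0 0 0 0 0'; python3 -m jog '0 0 0 0 2 0 0;0 0 0 0 0 0 0;0 0 0 0 0 0 0;0 0 0 0 0 0 0;0 0 0 0 0 0 0'; python3 -m jog '0 0 0 0 2 0 0;0 0 0 0 0 0 0;0 0 0 0 0 0 0;0 0 0 0 0 0 0;0 0 0 0 0 0 0'
```

```text
clock: 20.2
tcp_pos: [0.5847, 0.0562, 0.1002]
orientation: [-1.47, -0.653, 0.653]
contact_force: [0.6, 0.1, 0.1]
grip_width: 0.0112
clock: 20.62
tcp_pos: [0.585, 0.0562, 0.0985]
orientation: [-1.47, -0.654, 0.653]
contact_force: [-0.9, -0.5, 3.0]
grip_width: 0.0114
clock: 21.03
tcp_pos: [0.585, 0.0562, 0.0964]
orientation: [-1.47, -0.654, 0.653]
contact_force: [-0.0, 1.4, 2.8]
grip_width: 0.011
```

```bash
python3 -m jog '0 0 0 0 1.5 0 0;0 0 0 0 0 0 0;0 0 0 0 0 0 0;0 0 0 0 0 0 0;0 0 0 0 0 0 0'; python3 -m jog '0 0 0 0 1 0 0;0 0 0 0 0 0 0;0 0 0 0 0 0 0;0 0 0 0 0 0 0;0 0 0 0 0 0 0'
```

```text
clock: 21.45
tcp_pos: [0.5849, 0.0563, 0.0948]
orientation: [-1.47, -0.654, 0.653]
contact_force: [0.1, 0.3, 3.8]
grip_width: 0.0108
clock: 21.87
tcp_pos: [0.5852, 0.0563, 0.0944]
orientation: [-1.471, -0.654, 0.653]
contact_force: [-2.3, 0.2, 8.5]
grip_width: 0.0111
```

```bash
python3 -m jog '0 0 0 0 0.7 0 0;0 0 0 0 0 0 0;0 0 0 0 0 0 0;0 0 0 0 0 0 0;0 0 0 0 0 0 0'; python3 -m jog '0 0 0 0 0 0 0;0 0 0 0 0 0 0;0 0 0 0 0 0 0;0 0 0 0 0 0 0;0 0 0 0 0 0 0'
python3 - <<'E'
from h import *
f=grab("side","s19.png"); g=grab("top","t19.png")
goto(584.8,56.5,94.6,48)
E
```

```text
clock: 22.28
tcp_pos: [0.5854, 0.0563, 0.0943]
orientation: [-1.471, -0.654, 0.653]
contact_force: [-2.3, -0.8, 12.7]
grip_width: 0.0108
clock: 22.7
tcp_pos: [0.5854, 0.0563, 0.0943]
orientation: [-1.471, -0.654, 0.653]
contact_force: [-2.2, -0.7, 13.3]
grip_width: 0.011
t 22.8 tcp [585.4  56.3  94.3] turn [ 0.07 -0.08  0.04] shift cur [-0.3 -0.3  0.5] final-axes [-0.3 -0.3  0.5] F [-1.7 -0.9 12.4] w 10.9 q [ 0.27  0.54 -0.63  1.83  0.4   0.89  0.29]
```

View pics/s19.png

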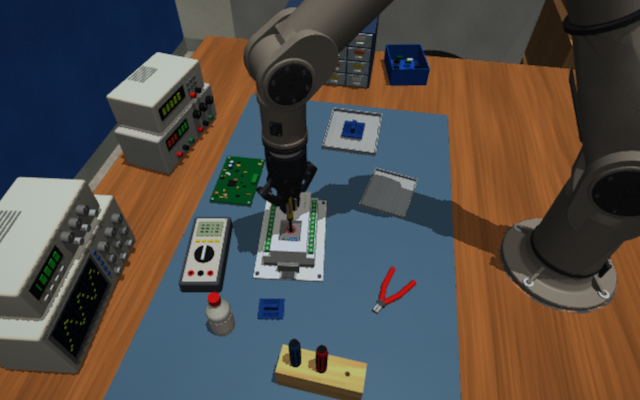

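```bash
python3 -c "
from bench import r
print(r.hand_in()); o=r.get_obs(); print(o['clock'],o['contact_force'],o['tcp_pos'])"
```

```text
the job is handed in; nothing more can be done
None
the job is handed in; nothing more can be done
```

I laid the blue cover flat, ridge up, in the 150 x 180 mm tray. I then took the stylus from the stand, put its tip through the red-ringed aperture, and handed in at about 22.8 s while still holding the button down.

**Checks that agreed:**
- **Button:** force on the stylus began about where I expected the button's top. The tip then moved about 5 mm and stopped hard, with a steady 12–13 N push, well above the 4.5 N that holds it fully in. The gripper still read 11 mm, so the stylus was held.
- **Cover:** after release its flange top measured about 15 mm above the bench, as it should lying flat on the tray floor. It was near the tray's centre.
- **Bench:** the last side view shows both screwdrivers in the stand and the other items where they were at first. I saved the last top view but did not look at it.

**Checks that failed or disagreed:**
- **First grasp missed:** the gripper closed on nothing above the ridge. The camera showed the fingertips about 26 mm higher than the reported tool position. I corrected all later heights by that amount, and the second grasp held.
- **Tray contact force:** setting the cover down pressed it with about 22 N for a moment before I backed off, under the 40 N limit.
- **Aperture position:** separate measurements differed by 2–4 mm. I used the tip and the ring as seen in the same side view, and the tip went in without touching the bore.

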